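Blue dish under the dish rack on a turner

ROBOT

A 6-joint arm with a two-finger parallel gripper is mounted at the origin on the work surface. World frame = base frame: x ahead of the robot, y to its left, z up, the work surface at z = 0. Lengths are in m, angles in rad, forces in N, time in s.
With the tool pointing down it reaches from about 0.425 to 1.125 m from the base axis. Payload 14.9 kg.
Tool frame: the origin (TCP) lies at the very end of the fingers, on their centre line; the grasp point (between the pads) lies 19 mm behind it; z points along the fingers, y is the line along which they close (so a half turn about z gives the same grasp; the last joint's range is limited). The gripper opens to 91 mm and grips with 3 to 60 N. Pads are 32 mm wide; open, the fingers measure 118 mm over their backs; the gripper's body (76 mm by 178 mm) begins 60 mm behind the grasp point.
Start: joints at [-1.15, 0.379, 1.734, -0, 1.028, -0.033], TCP at [0.307, -0.629, 0.214] pointing down, gripper open.
Joint ranges: [-2.77, 2.77], [-0.74, 2.19], [0, 2.66], [-1.06, 4.2], [0.31, 2.87], [-3.08, 3.08]. Speed limits (rad/s): [1.89, 1.89, 2.39, 3.14, 3.14, 3.14].

INTERFACE

Orientations are given as a unit quaternion [w, x, y, z].
In Python, from bench import manip gives the robot as it stands. The module is installed in compiled form; this text tells all that it offers.
- The arm moves only by the shell command python3 -m creep 'ROWS'. ROWS is JSON, a list of rows, each a list of 3 entries, a list of its own where there are three numbers: the shift along the tool's x, y, z in mm, then the turn, a rotation vector about the tool's x, y, z in degrees, then the finger opening in mm, from 0 to 91.2. A call has exactly 8 rows; each row is the pose to reach, as a shift and turn from the pose commanded when the call began, along the tool's axes at that moment; what a row does not reach only later rows make up. A row lasts 1/12 s, in which the tool goes at most 41.7 mm and 7.16 degrees, less where a joint would pass 70% of its speed; a pose out of reach is approached as far as the arm can. A call with a gripper value outside its range is refused whole. The fingers move at their own pace and stop on an object; the grip force is fixed at half the most. Time passes only in rows, so rows that repeat a pose let the fingers close, or fill a call up. It gives the time, the measured TCP pose, the force, the opening and the grip force at its end, in the units of the state.
- manip.get_obs(): the state, without advancing time (a new reading comes with each control period).
- manip.read_camera(name): name is "scene" or "top" or "wrist"; returns a dict with "frame" (420x560x3 uint8, red, green, blue), "z_map" (420x560 float32, m along the optical axis (not along the pixel's ray), 0 where there is no reading), "camera_matrix" (3x3 intrinsics, pixels), "distortion" ([k1, k2, p1, p2, k3] as OpenCV has them; the pictures are not rectified), "extrinsics" (4x4, takes a point from camera to world coordinates); the wrist camera has in their place "hand_eye" (4x4, takes a point from camera to tool coordinates, whose origin is the TCP and whose axes are the flange's). Camera axes: x right, y down, z forward; pixel columns grow to the right and rows downward; lengths in m; the calibration is good to about 2 mm. A picture is of the moment at which its call begins: read the wrist's pose just before it.
- manip.job_done(): hands the job in; it is judged then, once.
The state is a dict: "clock": time; "joint_pos": joint angles; "qd": joint speeds; "joint_torque": joint torques, N m; "eef_pos": TCP position; "tool_rot": TCP orientation; "wrist_force": force on the tool from outside, world axes, zero at the start; "moment": the same for the moment, N m; "grip_width": opening from 0.0 (shut) to 1.0 (fully open); "finger_force": force on a finger pad.
Only numpy, scipy, OpenCV 4.12 (cv2) and the standard library are available. Lean on these libraries where they do the work, as an engineer would, in place of code of your own. Each camera call takes 0.05 s, during which the arm holds its last target. There are 200 camera calls.

TASK

Take the blue two-well dish off the chopping board by its white grip and set it crosswise on the blade of the orange-handled turner. Then take the turner by its handle and, with the dish riding level on the blade, carry it in under the deck of the dish rack, lower it so that it rests on both green rails, wholly under the deck, and draw the turner out. Stand the turner back on the counter clear of the rack, and leave the other kitchen things where they are.

Things in the scene. Friction and masses are not known exactly. Their poses are not given: they have to be found in the camera images.
- dish: Blue stoneware dish, loose, starts on the board, 0.2 kg. 64 mm along its x, 120 mm along y, rim 18 mm high, floor 6 mm, walls 6 mm. Origin: centre of its flat underside, z up. A white upright fin parts its two wells (51 mm along y each). Same either way round.
- dish_fin (a point): Point on the dish's white fin, 36 mm above the dish's underside: pinch here, fingers closing along the dish's y. Fin centred, 12 mm thick along y, 52 mm long along x, its top 48 mm above the underside.
- turner: Turner standing level by itself on the counter, loose, 0.16 kg, 200 mm long. Origin at its underside, straight below mid-handle; x to the blade, z up. Orange handle bar x -45..45 mm, 22 mm wide in y, z 40..60 mm. Steel neck slopes down, x 43 to 77 mm. Flat dark steel blade x 70..155 mm, 50 mm wide, z 0..4 mm. Thin foot at x -40 mm down to z 0.
- turner_grip (a point): Middle of the turner's orange handle, 50 mm above its underside: where to grip it, fingers closing along the turner's y. Axes as the turner's.
- turner_spot (a point): Point on top of the turner's blade, 120 mm ahead of turner_grip along x, 4 mm above the underside: where the centre of the dish's underside should sit, dish x along turner x, so the dish overhangs the blade 35 mm on each side. 8 mm to spare to the neck, 3 mm to the tip.
- turner_tip (a point): Middle of the front edge of the turner's blade, 155 mm ahead of turner_grip, 2 mm above the underside.
- rack: Steel wire dish rack, fixed. Origin at counter level below the seat; x points into the rack from its open front, z up. Wire deck with plates on it, 139 to 149 mm above the counter, x -49 (front edge) to 204 mm, 268 mm wide; 8 mm posts at y +-130 mm, open between them in front. The gripper cannot follow under the deck: the handle stays in front.
- rack_seat (a point): Where the dish's underside centre should end: midway between the two green rails at their tops, 50 mm above the counter; axes as the rack's. Rails run along x from -47 to 62 mm, 18 mm wide, 10 mm thick, centred at y +-47 mm (gap 76 mm). Below, only a white tray 18 mm high. A stop wire crosses at x 66 mm, 55 to 61 mm high. The dish's x lies along the rack's, its y across both rails.
- board: Thick wooden chopping board, 240 x 200 x 35 mm, fixed; origin at the centre of its underside.
- kettle: Aluminium kettle, 156 mm wide, 190 mm high with its handle; origin at the centre of its underside. Bystander.
- bowl: White ceramic bowl, 124 mm wide, 55 mm high; origin at the centre of its underside. Bystander.
- jar: Amber jar with red cap, 72 mm wide, 105 mm high; origin at the centre of its underside. Bystander.
- press: Steel garlic press lying flat, 145 mm long, 26 mm high; origin at its underside. Bystander.
- whisk: Whisk with red silicone loops lying flat, 205 mm long, about 50 mm high; origin at its underside. Bystander.
Things that resemble listed ones, but are neither listed nor needed, are in the scene too. Leave any pink or yellow look-alike of the turner alone.

How it is judged:
On the way, in this order (a step that is already met when the one before it is completed fails the run):
1. the dish stands on the turner's blade alone, let go by the fingers, with the turner standing on the counter (contact force between dish and turner above 0.5 N and contact force between the fingers and dish below 0.05 N and height (world z) of turner below 0.01 m and distance between dish and turner_spot below 0.03 m and contact force between dish and board below 0.05 N and linear speed of dish below 0.03 m/s), for 0.2 s.
2. the turner is lifted at least 25 mm with the dish riding on its blade, no finger on the dish (contact force between dish and turner above 0.5 N and contact force between the fingers and dish below 0.05 N and height (world z) of turner above 0.025 m and angle between dish's own z axis and vertical below 0.15 rad), for 0.2 s.
3. the dish is under the rack deck over the rails, still riding level on the blade (contact force between dish and turner above 0.5 N and contact force between the fingers and dish below 0.05 N and x of dish in the frame of rack between -0.022 and 0.034 m and y of dish in the frame of rack between -0.018 and 0.018 m and height (world z) of dish above 0.048 m and angle between dish's own z axis and vertical below 0.15 rad), for 0.1 s.
At the end, for the whole second after the job is handed in: Dish still and level (0.06 rad) on both rails, centre -22 to +34 mm along the rack's x and +-18 mm across it from the seat, squared within 0.2 rad, not touching the turner; turner standing level and still on the counter, its tip outside the rack front (x of dish in the frame of rack between -0.022 and 0.034 m and y of dish in the frame of rack between -0.018 and 0.018 m and contact force between dish and rack above 0.5 N and contact force between dish and turner below 0.05 N and z of dish in the frame of rack_seat between -0.005 and 0.005 m and angle between each of dish, turner's own z axis and vertical below 0.06 rad and angle between the x axis of dish and the x axis of rack, either way round below 0.2 rad and linear speed of each of dish, turner below 0.01 m/s and height (world z) of turner below 0.006 m and x of turner_tip in the frame of rack below -0.05 m).
It fails at once if the dish is tilted more than 0.2 rad (about 11 degrees) (angle between dish's own z axis and vertical above 0.2 rad).
It fails at once if the kettle, bowl, jar, garlic press or whisk is moved more than 30 mm (distance of any of kettle, bowl, jar, press, whisk from where it was at the start of the episode above 0.03 m).
It also fails if it takes over 58 s, if anything falls off the work surface, if the arm or the gripper's body presses on something with over 40 N, if the wrist force passes 120 N, or if a joint passes its speed limit or range.

## Working session

There is one attempt and no reset: what is moved stays moved. The work goes in short steps, Python scripts to look and compute and a shell command to move; the robot and the scene stay as the last step left them, time stands still between calls to the robot, and variables do not carry over. Pictures are saved under pics/ and viewed, at most 10 in all, crops included, and the job is handed in when it is done.

```bash
mkdir -p pics; cat > h.py <<'E'
import numpy as np, cv2
from bench import manip
from scipy.spatial.transform import Rotation as R
def tool():
    o=manip.get_obs(); q=o["tool_rot"]; T=np.eye(4)
    T[:3,:3]=R.from_quat([q[1],q[2],q[3],q[0]]).as_matrix(); T[:3,3]=o["eef_pos"]; return T
def cam(n):
    T=tool(); c=manip.read_camera(n)
    c["E"]=np.array(c["extrinsics"]) if "extrinsics" in c else T@np.array(c["hand_eye"]); return c
def ray(c,uv):
    p=cv2.undistortPoints(np.array(uv,float).reshape(-1,1,2),np.array(c["camera_matrix"]),np.array(c["distortion"]))[:,0]
    return np.c_[p,np.ones(len(p))]
def onz(c,uv,z):
    d=ray(c,uv)@c["E"][:3,:3].T; o=c["E"][:3,3]; return o+d*((z-o[2])/d[:,2])[:,None]
def pts(c,uv):
    uv=np.array(uv).reshape(-1,2); z=c["z_map"][uv[:,1].astype(int),uv[:,0].astype(int)]
    return (ray(c,uv)*z[:,None])@c["E"][:3,:3].T+c["E"][:3,3]
def save(c,f): cv2.imwrite("pics/"+f,c["frame"][:,:,::-1])
E
python3 - <<'E'
from h import *
import pickle
o=manip.get_obs();print(o["clock"],o["eef_pos"],o["tool_rot"]);print(tool()[:3,:3].round(2))
d={}
for n in("top","scene"):
    c=cam(n);d[n]=c;print(n,c["E"][:3,3].round(2))
pickle.dump(d,open("d.pkl","wb"))
cv2.imwrite("pics/top.png",d["top"]["frame"][:,:,::-1]);cv2.imwrite("pics/scene.png",d["scene"]["frame"][:,:,::-1])
E
```

```text
0.0 [ 0.30670638 -0.628786    0.21329512] [-5.29847930e-04  9.74370742e-01  2.24947475e-01 -1.01367388e-04]
[[ 0.9   0.44 -0.  ]
 [ 0.44 -0.9   0.  ]
 [ 0.   -0.   -1.  ]]
top [ 0.22 -0.08  1.84]
scene [ 1.08 -0.32  0.99]
```

View pics/top.png

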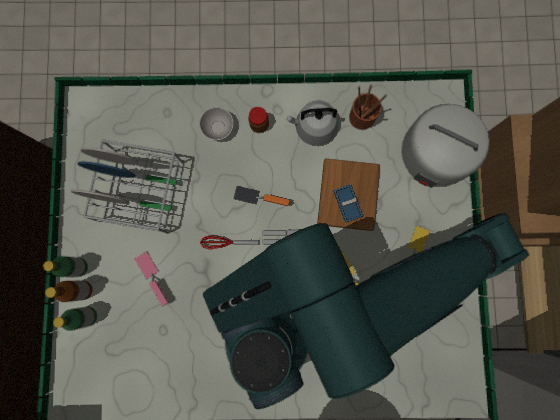

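View pics/scene.png

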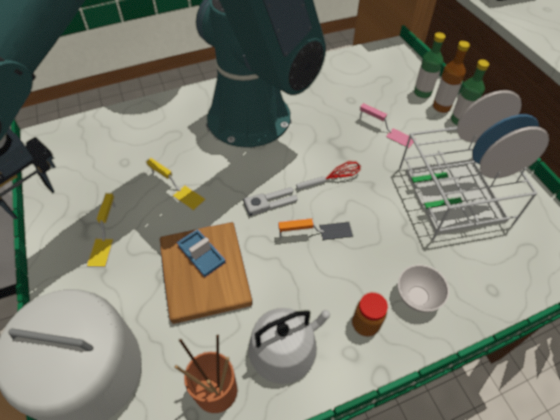

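The orange-handled turner is at top view (278,200) for the handle and (246,195) for the blade. In the scene view it is at (296,226) and (336,231). The look-alikes are pink at (150,275) and yellow at (421,238) and (355,280), so orange with a dark blade fits. The dish is at top (348,203), and the green rails are at top (160,180) and (155,205).

```bash
cat > m.py <<'E'
from h import *
import pickle
d=pickle.load(open("d.pkl","rb"))
def comps(m,amin):
    n,l,s,c=cv2.connectedComponentsWithStats(m.astype(np.uint8))
    return [np.argwhere(l==i)[:,::-1] for i in range(1,n) if s[i,4]>=amin]
rng={"orange":((8,150,130),(16,255,255)),"blue":((98,70,50),(118,255,255)),"green":((50,120,70),(80,255,255))}
win={"top":{"orange":(255,185,300,215),"blue":(325,175,370,230),"green":(100,160,190,225)},
"scene":{"orange":(270,210,320,240),"blue":(170,225,230,280),"green":(405,165,470,215)}}
for n in d:
    c=d[n];hsv=cv2.cvtColor(c["frame"],cv2.COLOR_RGB2HSV)
    for k,(lo,hi) in rng.items():
        x0,y0,x1,y1=win[n][k];m=np.zeros(hsv.shape[:2],bool);m[y0:y1,x0:x1]=cv2.inRange(hsv[y0:y1,x0:x1],lo,hi)>0
        for p in comps(m,12):
            w=pts(c,p);med=np.median(w,0);e,v=np.linalg.eigh(np.cov(w[:,:2].T))
            a=v[:,1];t=(w[:,:2]-med[:2])@a
            print(n,k,len(p),"uv",p.mean(0).round(),"med",med.round(3),"z",np.percentile(w[:,2],[5,95]).round(3),"len",np.ptp(t).round(3),"dir",np.degrees(np.arctan2(a[1],a[0])).round(1),w[t.argmin()].round(3),w[t.argmax()].round(3))
c=d["top"];hsv=cv2.cvtColor(c["frame"],cv2.COLOR_RGB2HSV)
m=np.zeros(hsv.shape[:2],bool);m[183:210,230:262]=hsv[183:210,230:262,2]<110
for p in comps(m,20):
    print("blade",len(p),cv2.minAreaRect(onz(c,p,.004)[:,:2].astype(np.float32)*1000))
# rack deck: depth points 0.139..0.149
for n,(x0,y0,x1,y1) in {"top":(70,130,200,240),"scene":(380,130,545,260)}.items():
    c=d[n];vv,uu=np.mgrid[y0:y1,x0:x1];uv=np.c_[uu.ravel(),vv.ravel()]
    w=pts(c,uv);k=(w[:,2]>.13)&(w[:,2]<.155)
    print(n,"deck",k.sum(),cv2.minAreaRect(w[k,:2].astype(np.float32)*1000),)
def crop(n,x0,y0,x1,y1,f): return cv2.resize(d[n]["frame"][y0:y1,x0:x1,::-1],(f,int(f*(y1-y0)/(x1-x0))),interpolation=cv2.INTER_CUBIC)
a=crop("top",225,150,385,240,400);b=crop("scene",160,210,360,290,400)
e=crop("top",65,130,205,240,400);f=crop("scene",380,130,545,260,400)
def pad(i,h): return cv2.copyMakeBorder(i,0,h-i.shape[0],0,0,cv2.BORDER_CONSTANT)
cv2.imwrite("pics/crop1.png",np.vstack([np.hstack([pad(a,260),pad(b,260)]),np.hstack([pad(e,325),pad(f,325)])]))
E
python3 m.py
```

```text
top orange 141 uv [276. 199.] med [ 0.488 -0.043  0.06 ] z [0.053 0.067] len 0.25 dir 47.0 [ 0.219 -0.078  1.842] [ 0.503 -0.001  0.062]
top blue 522 uv [348. 203.] med [ 0.466 -0.295  0.044] z [0.035 0.058] len 0.292 dir -174.0 [ 0.536 -0.304  0.047] [ 0.219 -0.078  1.842]
top green 34 uv [161. 180.] med [0.565 0.359 0.048] z [0.042 0.055] len 0.053 dir 91.0 [0.568 0.345 0.051] [0.565 0.397 0.051]
top green 31 uv [172. 181.] med [0.558 0.322 0.05 ] z [0.041 0.057] len 0.033 dir -135.7 [0.57  0.33  0.038] [0.54  0.313 0.14 ]
top green 70 uv [152. 205.] med [0.475 0.389 0.05 ] z [0.044 0.058] len 0.575 dir 63.2 [ 0.219 -0.078  1.842] [0.48  0.434 0.05 ]
top green 30 uv [167. 208.] med [0.465 0.339 0.051] z [0.045 0.061] len 0.025 dir 77.0 [0.459 0.328 0.143] [0.469 0.351 0.047]
scene orange 241 uv [295. 224.] med [ 0.492 -0.042  0.06 ] z [0.056 0.063] len 0.666 dir 148.9 [ 1.075 -0.322  0.992] [ 0.49  -0.002  0.057]
scene blue 754 uv [201. 254.] med [ 0.491 -0.293  0.043] z [0.038 0.055] len 0.654 dir -172.0 [ 1.075 -0.322  0.992] [ 0.416 -0.335  0.037]
scene green 39 uv [441. 175.] med [0.484 0.418 0.05 ] z [0.047 0.053] len 0.031 dir 84.1 [0.485 0.402 0.052] [0.488 0.433 0.047]
scene green 76 uv [421. 178.] med [0.475 0.356 0.05 ] z [0.045 0.053] len 0.054 dir 79.1 [0.47  0.332 0.048] [0.475 0.385 0.048]
scene green 36 uv [455. 201.] med [0.578 0.4   0.05 ] z [0.048 0.053] len 0.031 dir 76.0 [0.57  0.386 0.049] [0.581 0.415 0.049]
scene green 77 uv [434. 204.] med [0.566 0.338 0.05 ] z [0.047 0.053] len 0.856 dir 126.9 [ 1.075 -0.322  0.992] [0.565 0.366 0.049]
blade 355 ((514.1603393554688, 60.36466979980469), (99.33895874023438, 53.842445373535156), 75.98436737060547)
top deck 1059 ((535.3077392578125, 441.84429931640625), (257.5939636230469, 270.1939697265625), 79.13986206054688)
scene deck 1288 ((534.9326171875, 443.0296325683594), (254.76666259765625, 273.8091125488281), 79.62785339355469)
```

View pics/crop1.png

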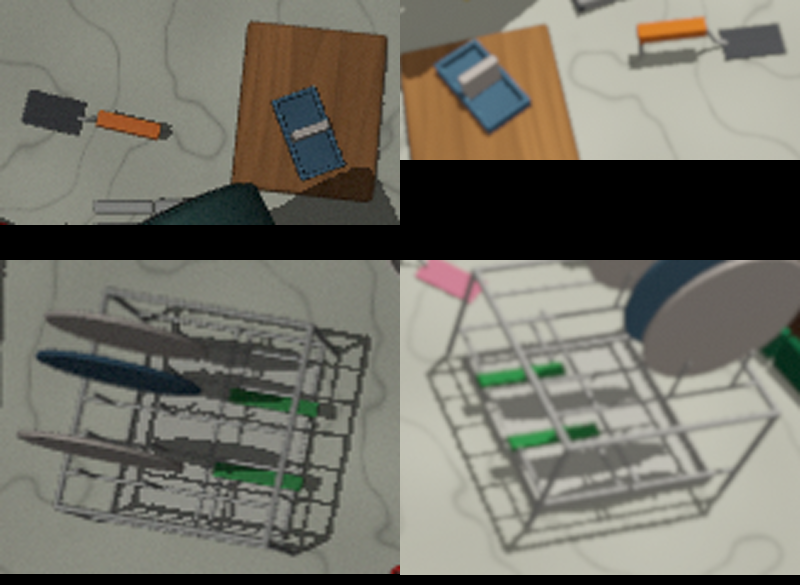

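The crop confirms the orange-handled, dark-bladed turner at top crop (60-165,110). The dish with its white fin is on the board at crop (308,130), and the rails lie under the deck. Next I fit the dish and check the rack's front clearance.

```bash
python3 - <<'E'
from h import *
import pickle
d=pickle.load(open("d.pkl","rb"))
def big(m):
    n,l,s,c=cv2.connectedComponentsWithStats(m.astype(np.uint8));i=1+s[1:,4].argmax();return np.argwhere(l==i)[:,::-1]
for n,(x0,y0,x1,y1) in {"top":(325,175,370,230),"scene":(170,225,230,280)}.items():
    c=d[n];hsv=cv2.cvtColor(c["frame"],cv2.COLOR_RGB2HSV);m=np.zeros(hsv.shape[:2],np.uint8)
    m[y0:y1,x0:x1]=cv2.inRange(hsv[y0:y1,x0:x1],(95,60,40),(120,255,255))
    m=cv2.morphologyEx(m,cv2.MORPH_CLOSE,np.ones((9,9)))
    print(n,"dish",cv2.minAreaRect(onz(c,big(m>0),.053)[:,:2].astype(np.float32)*1000))
    vv,uu=np.mgrid[y0:y1,x0:x1];w=pts(c,np.c_[uu.ravel(),vv.ravel()]);k=(w[:,2]>.068)&(w[:,2]<.1)
    print(" fin",k.sum(),np.median(w[k],0).round(3), cv2.minAreaRect(w[k,:2].astype(np.float32)*1000))
    x0,y0,x1,y1={"top":(255,180,305,215),"scene":(265,205,325,245)}[n]
    m=np.zeros(hsv.shape[:2],np.uint8);m[y0:y1,x0:x1]=cv2.inRange(hsv[y0:y1,x0:x1],(5,130,90),(18,255,255))
    print(" handle",cv2.minAreaRect(onz(c,big(m>0),.058)[:,:2].astype(np.float32)*1000))
    x0,y0,x1,y1={"top":(230,180,262,208),"scene":(315,218,358,245)}[n]
    m[:]=0;m[y0:y1,x0:x1]=(hsv[y0:y1,x0:x1,2]<105)*255;m=cv2.morphologyEx(m,cv2.MORPH_OPEN,np.ones((5,5)))
    print(" blade",cv2.minAreaRect(onz(c,big(m>0),.004)[:,:2].astype(np.float32)*1000))
c=d["scene"];vv,uu=np.mgrid[60:270,370:559];w=pts(c,np.c_[uu.ravel(),vv.ravel()])
a=np.radians(79.4);X=np.array([np.cos(a),np.sin(a)]);Y=np.array([-X[1],X[0]]);r=w[:,:2]-[.521,.366];rx,ry=r@X,r@Y
for lo,hi in((.005,.03),(.03,.06),(.06,.13),(.13,.15),(.155,.2),(.2,.25),(.25,.4)):
    k=(w[:,2]>lo)&(w[:,2]<hi)&(abs(ry)<.16)&(rx>-.12)&(rx<.3);
    if k.sum():print(lo,hi,k.sum(),"rx",np.percentile(rx[k],[1,5,95]).round(3),"ry",np.percentile(ry[k],[2,98]).round(3))
E
```

```text
top dish ((471.8143615722656, -293.31744384765625), (118.79680633544922, 63.62145233154297), 18.857778549194336)
 fin 57 [ 0.471 -0.294  0.084] ((460.7290344238281, -309.49957275390625), (73.34222412109375, 42.41508483886719), 57.48564529418945)
 handle ((486.7563171386719, -42.26773452758789), (88.38213348388672, 23.577497482299805), 75.91056823730469)
 blade ((514.9133911132812, 65.60104370117188), (85.33162689208984, 52.752017974853516), 75.90746307373047)
scene dish ((478.033935546875, -293.38433837890625), (124.19927215576172, 62.52113723754883), 18.747629165649414)
 fin 144 [ 0.478 -0.293  0.081] ((475.5849304199219, -292.73577880859375), (14.384819030761719, 52.45927810668945), 17.905593872070312)
 handle ((493.44512939453125, -42.25217056274414), (87.37791442871094, 28.515064239501953), 76.78612518310547)
 blade ((518.4730224609375, 67.54852294921875), (77.90943145751953, 45.778907775878906), 75.82238006591797)
0.005 0.03 1768 rx [-0.048 -0.031  0.191] ry [-0.13   0.118]
0.03 0.06 991 rx [-0.046 -0.043  0.159] ry [-0.133  0.13 ]
0.06 0.13 249 rx [-0.047 -0.046  0.202] ry [-0.135  0.131]
0.13 0.15 1167 rx [-0.047 -0.046  0.199] ry [-0.134  0.131]
0.155 0.2 794 rx [0.055 0.063 0.182] ry [-0.09   0.065]
0.2 0.25 1642 rx [0.043 0.047 0.2  ] ry [-0.071  0.066]
0.25 0.4 2914 rx [0.048 0.058 0.192] ry [-0.071  0.067]
```

```bash
cat > go.py <<'E'
# usage: go.py x y z yaw_of_tool_y(deg) -> shift mm, turn deg, for tool pointing down at the goal
import sys
from h import *
x,y,z,a=map(float,sys.argv[1:5]);T=tool();a=np.radians(a)
ty=np.array([np.cos(a),np.sin(a),0]);tz=np.array([0,0,-1.]);G=np.c_[np.cross(ty,tz),ty,tz]
print("shift",((np.array([x,y,z])-T[:3,3])@T[:3,:3]*1000).round(1),"turn",np.degrees(R.from_matrix(T[:3,:3].T@G).as_rotvec()).round(1),"at",T[:3,3].round(4),"yaw",np.degrees(np.arctan2(T[1,1],T[0,1])).round(1),"tilt",T[2,:2].round(4))
E
python3 -m creep '[[[37,-28,0],[0,0,-7],91],[[74,-57,0],[0,0,-14],91],[[111,-85,0],[0,0,-21],91],[[148,-114,0],[0,0,-28],91],[[185,-142,0],[0,0,-35],91],[[210,-162,0],[0,0,-42],91],[[230,-178,0],[0,0,-49],91],[[240,-185,0],[0,0,-55],91]]'
python3 go.py 0.473 -0.2935 0.20 18.8
```

```text
clock: 0.77
eef_pos: [0.4425, -0.3535, 0.2136]
tool_rot: [-0.001, 0.758, 0.653, 0.0]
wrist_force: [-0.4, -0.9, 0.6]
grip_width: 0.997
finger_force: 0.0
shift [63.9 21.3 13.7] turn [ -0.   -0.1 -27.3] at [ 0.4425 -0.3535  0.2136] yaw -8.5 tilt [ 0.0011 -0.0006]
```

```bash

python3 -m creep '[[[20,7,4],[0,0,-7],91],[[40,14,8],[0,0,-14],91],[[60,20,13],[0,0,-21],91],[[64,21,14],[0,0,-27.2],91],[[64,21,14],[0,0,-27.2],91],[[64,21,14],[0,0,-27.2],91],[[64,21,14],[0,0,-27.2],91],[[64,21,14],[0,0,-27.2],91]]' | head -2
python3 - <<'E'
from h import *
c=cam("wrist");save(c,"w1.png");f=c["frame"];hsv=cv2.cvtColor(f,cv2.COLOR_RGB2HSV)
m=cv2.inRange(hsv,(95,60,40),(120,255,255));m=cv2.morphologyEx(m,cv2.MORPH_CLOSE,np.ones((41,41)))
n,l,s,_=cv2.connectedComponentsWithStats(m);i=1+s[1:,4].argmax();p=np.argwhere(l==i)[:,::-1]
print("dish",s[i],cv2.minAreaRect(onz(c,p,.053)[:,:2].astype(np.float32)*1000))
vv,uu=np.mgrid[0:420:2,0:560:2];w=pts(c,np.c_[uu.ravel(),vv.ravel()]);k=(w[:,2]>.078)&(w[:,2]<.088)&(np.hypot(w[:,0]-.473,w[:,1]+.293)<.05)
print("fin",k.sum(),w[k].mean(0),cv2.minAreaRect(w[k,:2].astype(np.float32)*1000))
E
```

```text
clock: 1.43
eef_pos: [0.472, -0.2984, 0.2]
dish [ 225  157  124   66 7927] ((475.2891845703125, -292.7310791015625), (119.9103012084961, 64.8077163696289), 18.832754135131836)
fin 188 [ 0.47418214 -0.29239915  0.08327033] ((474.4538269042969, -294.2674865722656), (10.754648208618164, 51.5753059387207), 18.491422653198242)
```

View pics/w1.png

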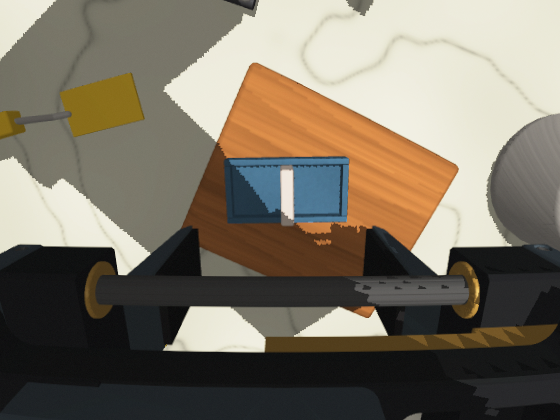

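The wrist picture shows the dish at (287,190) with its white fin at (287,195). It is square to the fingers, and the fit gives its centre at (0.475, -0.293). I descend with the fingers at 50 mm so they fit inside the wells.

```bash
python3 go.py 0.4748 -0.2928 0.053 18.8
```

```text
shift [  4.4   4.3 147.1] turn [ 0.   0.  -0.8] at [ 0.472  -0.2983  0.2001] yaw 18.0 tilt [-0.0001  0.0001]
```

```bash

python3 -m creep '[[[4,4,25],[0,0,-0.8],50],[[4.4,4.3,55],[0,0,-0.8],50],[[4.4,4.3,80],[0,0,-0.8],50],[[4.4,4.3,90],[0,0,-0.8],50],[[4.4,4.3,105],[0,0,-0.8],50],[[4.4,4.3,125],[0,0,-0.8],50],[[4.4,4.3,140],[0,0,-0.8],50],[[4.4,4.3,147],[0,0,-0.8],50]]'
python3 -m creep '[[[0,0,0],[0,0,0],30],[[0,0,0],[0,0,0],20],[[0,0,0],[0,0,0],12],[[0,0,0],[0,0,0],5],[[0,0,0],[0,0,0],5],[[0,0,0],[0,0,0],5],[[0,0,0],[0,0,0],5],[[0,0,0],[0,0,0],5]]'
python3 go.py 0.517 0.0744 0.16 -14.1
```

```text
clock: 2.15
eef_pos: [0.4744, -0.2923, 0.0518]
tool_rot: [-0.001, 0.581, 0.814, -0.0]
wrist_force: [-0.0, 0.4, -0.2]
grip_width: 0.548
finger_force: 0.0
clock: 2.82
eef_pos: [0.4752, -0.2924, 0.0535]
tool_rot: [0.0, 0.581, 0.814, 0.0]
wrist_force: [-0.7, 0.8, 7.7]
grip_width: 0.131
finger_force: 30.0
shift [ 333.2  159.  -106.6] turn [ 0.   0.  33.1] at [ 0.4752 -0.2924  0.0535] yaw 19.0 tilt [-0.0004  0.0003]
```

```bash

python3 -m creep '[[[0,0,-15],[0,0,0],5],[[0,0,-45],[0,0,0],5],[[0,0,-75],[0,0,4],5],[[20,8,-105],[0,0,9],5],[[45,18,-125],[0,0,14],5],[[75,30,-140],[0,0,19],5],[[105,42,-146],[0,0,24],5],[[135,54,-146],[0,0,29],5]]' | head -2
python3 go.py 0.488 -0.05 0.2 -14.1
```

```text
clock: 3.48
eef_pos: [0.4825, -0.1459, 0.2007]
shift [ 95.4 -11.7   0.6] turn [0.2 0.  3.8] at [ 0.4825 -0.1459  0.2007] yaw -10.3 tilt [-0.0004  0.0026]
```

```bash

python3 -m creep '[[[28,-3,0],[0,0,2],5],[[50,-6,0],[0,0,4],5],[[72,-9,0],[0,0,4],5],[[88,-11,0],[0,0,4],5],[[95,-12,0],[0,0,4],5],[[95,-12,0],[0,0,4],5],[[95,-12,0],[0,0,4],5],[[95,-12,0],[0,0,4],5]]' | head -2
python3 - <<'E'
from h import *
c=cam("wrist");save(c,"w2.png");f=c["frame"];hsv=cv2.cvtColor(f,cv2.COLOR_RGB2HSV)
g=onz(c,[[0,0]],0)
P=np.array([[.488,-.042,.05],[.517,.0744,.004],[.525,.108,.004]])
Ei=np.linalg.inv(c["E"]);q=P@Ei[:3,:3].T+Ei[:3,3]
print(cv2.projectPoints(q,np.zeros(3),np.zeros(3),np.array(c["camera_matrix"]),np.array(c["distortion"]))[0][:,0].round())
E
python3 go.py 0.517 0.0744 0.12 -14.1
```

```text
clock: 4.15
eef_pos: [0.4867, -0.0521, 0.1989]
[[280. 184.]
 [280.  62.]
 [280.  26.]]
shift [130.1  -1.3  78.9] turn [-0.   0.   0.1] at [ 0.4867 -0.0522  0.1989] yaw -14.0 tilt [-0.0001 -0.0001]
```

View pics/w2.png

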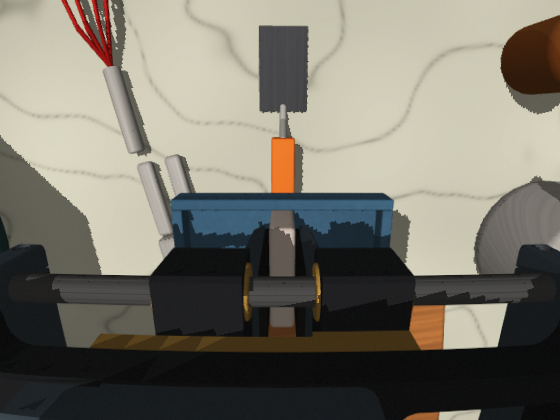

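The picture shows the dish held level. The blade spans cols 259-308 and rows 26-111, and the orange handle is at col 283. I measure the blade from this view.

```bash
python3 - <<'E'
from h import *
c=cam("wrist");g=c["frame"].max(2);m=np.zeros(g.shape,np.uint8);m[10:135,235:335]=(g[10:135,235:335]<95)*255
m=cv2.morphologyEx(m,cv2.MORPH_OPEN,np.ones((15,15)))
p=np.argwhere(m)[:,::-1];(cx,cy),sz,a=cv2.minAreaRect(onz(c,p,.004)[:,:2].astype(np.float32)*1000);print(cx,cy,sz,a,p.min(0),p.max(0))
t=np.radians(a if max(sz)==sz[0] else a-90);t=t+np.pi*(t<0)
u=np.array([np.cos(t),np.sin(t)]);print("spot",np.array([cx,cy])+7.5*u,"grip",np.array([cx,cy])-112.5*u,"yaw",np.degrees(t))
hsv=cv2.cvtColor(c["frame"],cv2.COLOR_RGB2HSV);m=cv2.inRange(hsv,(5,150,120),(18,255,255));m[200:]=0
p=np.argwhere(m)[:,::-1];print("handle visible",cv2.minAreaRect(onz(c,p,.06)[:,:2].astype(np.float32)*1000))
E
```

```text
517.7100219726562 66.87921905517578 (83.71637725830078, 48.76808166503906) 76.47708892822266 [259  26] [306 110]
spot [519.46377825  74.17129276] grip [491.40367782 -42.50188652] yaw 76.47708892822266
handle visible ((495.17889404296875, -23.084861755371094), (51.63848876953125, 21.149484634399414), 76.50752258300781)
```

```bash
python3 go.py 0.5192 0.0745 0.022 -13.6
python3 -m creep '[[[25,0,15],[0,0,-0.4],5],[[52,1,35],[0,0,-0.4],5],[[80,1,60],[0,0,-0.4],5],[[105,1,80],[0,0,-0.4],5],[[122,1,100],[0,0,-0.4],5],[[130,1.5,120],[0,0,-0.4],5],[[130,1.5,135],[0,0,-0.4],5],[[130,1.5,145],[0,0,-0.4],5]]' | head -2
python3 go.py 0.5192 0.0745 0.0225 -13.6
```

```text
shift [130.8   0.8 176.9] turn [-0.   0.  -0.5] at [ 0.4867 -0.0521  0.1989] yaw -14.1 tilt [-0.0001 -0.0001]
clock: 4.92
eef_pos: [0.5192, 0.0742, 0.0523]
shift [ 0.3  0.  29.8] turn [-0.1  0.   0. ] at [0.5192 0.0742 0.0523] yaw -13.6 tilt [-0.0006 -0.0016]
```

```bash

python3 -m creep '[[[0,0,8],[0,0,0],5],[[0,0,16],[0,0,0],5],[[0,0,23],[0,0,0],5],[[0,0,27],[0,0,0],5],[[0,0,29],[0,0,0],5],[[0,0,30],[0,0,0],5],[[0,0,30],[0,0,0],5],[[0,0,30],[0,0,0],5]]'
python3 go.py 0.5192 0.0745 0.0225 -13.6
```

```text
clock: 5.58
eef_pos: [0.5199, 0.0744, 0.0243]
tool_rot: [0.0, 0.786, 0.618, 0.0]
wrist_force: [-0.4, 0.9, -2.4]
grip_width: 0.129
finger_force: 30.0
shift [-0.1 -0.7  1.8] turn [ 0. -0.  0.] at [0.5199 0.0744 0.0243] yaw -13.6 tilt [0.0002 0.0005]
```

```bash

python3 -m creep '[[[-0.1,-0.7,0.5],[0,0,0],5],[[-0.1,-0.7,1],[0,0,0],5],[[-0.1,-0.7,1.5],[0,0,0],5],[[-0.1,-0.7,1.8],[0,0,0],5],[[-0.1,-0.7,1.8],[0,0,0],5],[[-0.1,-0.7,1.8],[0,0,0],5],[[-0.1,-0.7,1.8],[0,0,0],5],[[-0.1,-0.7,1.8],[0,0,0],5]]' |sed -n '2,4p'
python3 -m creep '[[[0,0,0],[0,0,0],20],[[0,0,0],[0,0,0],30],[[0,0,0],[0,0,0],40],[[0,0,0],[0,0,0],40],[[0,0,0],[0,0,0],40],[[0,0,-10],[0,0,0],40],[[0,0,-30],[0,0,0],40],[[0,0,-60],[0,0,0],40]]'
python3 go.py 0.491 -0.0425 0.16 -13.6
```

```text
eef_pos: [0.519, 0.0745, 0.0225]
tool_rot: [-0.0, 0.786, 0.618, 0.0]
wrist_force: [-2.7, 0.3, 5.0]
clock: 6.92
eef_pos: [0.5175, 0.0743, 0.0817]
tool_rot: [-0.001, 0.786, 0.618, -0.002]
wrist_force: [-0.7, 0.3, 0.6]
grip_width: 0.439
finger_force: 0.0
shift [-119.8    1.5  -78.2] turn [-0.2  0.1 -0. ] at [0.5175 0.0743 0.0817] yaw -13.6 tilt [-0.0012 -0.0034]
```

```bash

python3 -m creep '[[[-5,0,-35],[0,0,0],60],[[-25,0,-60],[0,0,0],91],[[-55,1,-78],[0,0,0],91],[[-85,1,-78],[0,0,0],91],[[-108,1,-78],[0,0,0],91],[[-120,1,-78],[0,0,0],91],[[-120,1,-78],[0,0,0],91],[[-120,1,-78],[0,0,0],91]]' | head -2
python3 - <<'E'
from h import *
c=cam("wrist");save(c,"w3.png");hsv=cv2.cvtColor(c["frame"],cv2.COLOR_RGB2HSV)
m=cv2.inRange(hsv,(95,60,40),(120,255,255));m=cv2.morphologyEx(m,cv2.MORPH_CLOSE,np.ones((31,31)))
n,l,s,_=cv2.connectedComponentsWithStats(m);i=1+s[1:,4].argmax();p=np.argwhere(l==i)[:,::-1]
print("dish",s[i],cv2.minAreaRect(onz(c,p,.022)[:,:2].astype(np.float32)*1000))
m=cv2.inRange(hsv,(5,150,120),(18,255,255));n,l,s,_=cv2.connectedComponentsWithStats(m);i=1+s[1:,4].argmax();p=np.argwhere(l==i)[:,::-1]
print("handle",s[i],cv2.minAreaRect(onz(c,p,.06)[:,:2].astype(np.float32)*1000))
E
python3 go.py 0.491 -0.0425 0.031 -13.6
```

```text
clock: 7.58
eef_pos: [0.4917, -0.0424, 0.1604]
dish [  211    26   139    77 10379] ((518.8550415039062, 73.2136459350586), (63.56703186035156, 119.47218322753906), 76.40435791015625)
handle [ 267  152   27   73 1819] ((494.0989074707031, -26.92303466796875), (61.052860260009766, 21.30405616760254), 75.9110107421875)
shift [ -0.8  -0.7 129.3] turn [-0. -0. -0.] at [ 0.4918 -0.0419  0.1603] yaw -13.6 tilt [ 0.0002 -0.    ]
```

View pics/w3.png

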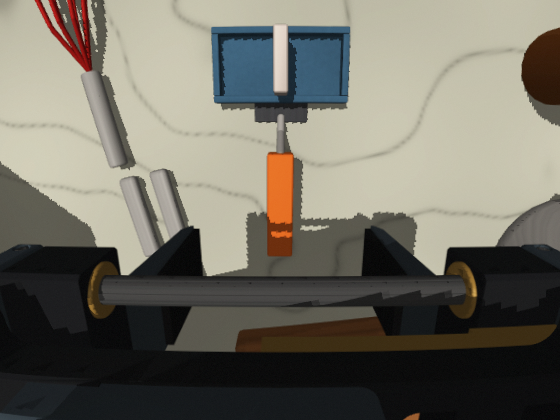

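The dish sits square on the blade (280,65), within 2 mm of the spot, and the handle is at col 280. I grip the handle 10 mm ahead of mid to reduce droop.

```bash

python3 -m creep '[[[5,-0.5,20],[0,0,0],60],[[9,-0.7,45],[0,0,0],60],[[9,-0.7,70],[0,0,0],60],[[9,-0.7,90],[0,0,0],60],[[9,-0.7,105],[0,0,0],60],[[9,-0.7,118],[0,0,0],60],[[9,-0.7,126],[0,0,0],60],[[9,-0.7,129],[0,0,0],60]]' | head -2
python3 -m creep '[[[0,0,0],[0,0,0],40],[[0,0,0],[0,0,0],32],[[0,0,0],[0,0,0],26],[[0,0,0],[0,0,0],22],[[0,0,0],[0,0,0],15],[[0,0,0],[0,0,0],10],[[0,0,0],[0,0,0],10],[[0,0,0],[0,0,0],10]]'
python3 -m creep '[[[0,0,-1],[0,0,0],10],[[0,0,-3],[0,0,0],10],[[0,0,-6],[0,0,0],10],[[0,0,-10],[0,0,0],10],[[0,0,-14],[0,0,0],10],[[0,0,-18],[0,0,0],10],[[0,0,-20],[0,0,0],10],[[0,0,-20],[0,0,0],10]]'
python3 - <<'E'
from h import *
T=tool();c=cam("wrist");hsv=cv2.cvtColor(c["frame"],cv2.COLOR_RGB2HSV);save(c,"w4.png")
b=cv2.inRange(hsv,(95,60,40),(120,255,255));p=np.argwhere(b)[:,::-1];w=pts(c,p)
# rim points only: fit plane to top
k=(np.hypot(w[:,0]-.52,w[:,1]-.074)<.08);w=w[k]
u=np.array([.235,.972]);t=(w[:,:2]-[.491,-.0425])@u
hi=[];
for a in np.arange(.085,.156,.01):
    q=w[(t>=a)&(t<a+.01)]
    if len(q): print(round(a*1000),len(q),np.percentile(q[:,2],[5,50,95]).round(4))
E
```

```text
clock: 8.3
eef_pos: [0.4926, -0.0325, 0.0299]
clock: 8.97
eef_pos: [0.4933, -0.0336, 0.0314]
tool_rot: [0.0, 0.786, 0.618, 0.0]
wrist_force: [-1.5, -0.6, 5.6]
grip_width: 0.239
finger_force: 30.0
clock: 9.63
eef_pos: [0.4934, -0.0335, 0.0517]
tool_rot: [0.0, 0.786, 0.618, 0.0]
wrist_force: [0.4, 1.0, -4.3]
grip_width: 0.238
finger_force: 30.0
85 3153 [0.0303 0.0422 0.0434]
95 3829 [0.0292 0.0305 0.0424]
105 3871 [0.0292 0.0305 0.0423]
115 4007 [0.0292 0.0305 0.0424]
125 4080 [0.0291 0.0304 0.0423]
135 3575 [0.029  0.0303 0.0418]
```

Lifted level, droop under 0.5°. I lift further and carry it to a waypoint in front of the rack, gently.

```bash

python3 -m creep '[[[1,0,-3],[0,0,0],10],[[4,-1,-8],[0,0,-0.2],10],[[10,-3,-14],[0,0,-0.5],10],[[20,-6,-20],[0,0,-1],10],[[32,-10,-26],[0,0,-1.5],10],[[45,-14,-32],[0,0,-2],10],[[58,-18,-36],[0,0,-2.5],10],[[71,-22,-39],[0,0,-3],10]]' |head -2
python3 go.py 0.4814 0.1547 0.09 -10.6
```

```text
clock: 10.35
eef_pos: [0.4884, 0.0422, 0.0911]
shift [109.4 -27.5   1.1] turn [ 0.  -0.   0.1] at [0.4884 0.0422 0.0911] yaw -10.5 tilt [0.0002 0.0008]
```

```bash

python3 -m creep '[[[14,-3.5,0],[0,0,0],10],[[29,-7,0],[0,0,0],10],[[45,-11,0],[0,0,0],10],[[62,-15,0],[0,0,0],10],[[78,-19,0],[0,0,0],10],[[92,-23,0],[0,0,0],10],[[102,-26,0],[0,0,0],10],[[106,-27,0],[0,0,0],10]]' |head -2
python3 - <<'E'
from h import *
import pickle
c=cam("wrist");save(c,"w5.png")
vv,uu=np.mgrid[0:420:2,0:560:2];w=pts(c,np.c_[uu.ravel(),vv.ravel()]);rgb=c["frame"][vv.ravel(),uu.ravel()]
hsv=cv2.cvtColor(c["frame"],cv2.COLOR_RGB2HSV)[vv.ravel(),uu.ravel()]
a=np.radians(79.4);X=np.array([np.cos(a),np.sin(a)]);Y=np.array([-X[1],X[0]]);r=w[:,:2]-[.521,.366];rx,ry=r@X,r@Y
g=(hsv[:,0]>50)&(hsv[:,0]<80)&(hsv[:,1]>120)&(hsv[:,2]>60)&(abs(w[:,2]-.05)<.006)
for s in(1,-1):
    k=g&(ry*s>0)&(abs(ry)<.08);
    if k.sum()>5:print("rail",k.sum(),"rx",np.percentile(rx[k],[2,98]).round(3),"ry",np.percentile(ry[k],[2,50,98]).round(4),"slope",np.polyfit(rx[k],ry[k],1)[0].round(3),"z",np.median(w[k,2]).round(4))
k=(hsv[:,0]>95)&(hsv[:,0]<120)&(hsv[:,1]>60)&(hsv[:,2]>40)&(w[:,2]<.12)&(rx<-.03)
q=w[k];print("dish",k.sum(),cv2.minAreaRect(np.c_[rx,ry][k].astype(np.float32)*1000),"z",np.percentile(q[:,2],[2,50,98]).round(4))
E
python3 go.py 0.5015 0.2618 0.09 -10.6
```

```text
clock: 11.02
eef_pos: [0.481, 0.1515, 0.0905]
dish 5657 ((-142.34841918945312, 0.325836181640625), (119.94954681396484, 118.9637451171875), 89.98175048828125) z [0.0676 0.0693 0.0819]
shift [ 1.123e+02 -1.000e-01  5.000e-01] turn [ 0.  -0.   0.1] at [0.4811 0.1513 0.0905] yaw -10.5 tilt [0.0002 0.0002]
```

View pics/w5.png

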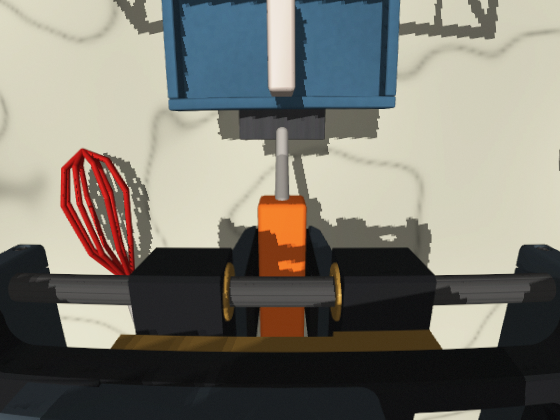

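The dish rides level and centred at ry ≈ 0, with its underside at about 63 mm. I go straight in.

```bash

python3 -m creep '[[[5,0,0],[0,0,0],10],[[12,0,0],[0,0,0],10],[[20,0,0],[0,0,0],10],[[28,0,0],[0,0,0],10],[[36,0,0],[0,0,0],10],[[44,0,0],[0,0,0],10],[[50,0,0],[0,0,0],10],[[54,0,0],[0,0,0],10]]' | sed -n '1,4p'
python3 -m creep '[[[5,0,0],[0,0,0],10],[[12,0,0],[0,0,0],10],[[20,0,0],[0,0,0],10],[[29,0,0],[0,0,0],10],[[38,0,0],[0,0,0],10],[[47,0,0],[0,0,0],10],[[54,0,0],[0,0,0],10],[[58,0,0],[0,0,0],10]]' | sed -n '1,4p'
python3 - <<'E'
from h import *
c=cam("scene");save(c,"s2.png")
cv2.imwrite("pics/s2c.png",cv2.resize(c["frame"][120:270,340:559,::-1],(780,534),interpolation=cv2.INTER_CUBIC))
a=np.radians(79.4);X=np.array([np.cos(a),np.sin(a)]);Y=np.array([-X[1],X[0]])
vv,uu=np.mgrid[130:260,370:530];uv=np.c_[uu.ravel(),vv.ravel()];w=pts(c,uv);r=w[:,:2]-[.521,.366];rx,ry=r@X,r@Y
hsv=cv2.cvtColor(c["frame"],cv2.COLOR_RGB2HSV)[vv.ravel(),uu.ravel()]
k=(hsv[:,0]>95)&(hsv[:,0]<120)&(hsv[:,1]>60)&(w[:,2]>.055)&(w[:,2]<.095)&(rx<.08)&(rx>-.1)
print("dish",k.sum(),"rx",np.percentile(rx[k],[1,99]).round(4),"ry",np.percentile(ry[k],[1,99]).round(4),"z",np.percentile(w[k,2],[5,95]).round(3))
E
python3 go.py 0.5015 0.2618 0.09 -10.6
```

```text
clock: 11.73
eef_pos: [0.4915, 0.2038, 0.0901]
tool_rot: [-0.0, 0.769, 0.639, 0.0]
wrist_force: [0.6, 0.1, -3.1]
clock: 12.4
eef_pos: [0.5022, 0.261, 0.0901]
tool_rot: [0.0, 0.769, 0.639, 0.0]
wrist_force: [0.2, 0.7, -3.2]
dish 272 rx [-0.0292  0.0341] ry [-0.0595  0.0538] z [0.066 0.082]
shift [ 0.4 -0.9  0.2] turn [ 0. -0.  0.] at [0.5023 0.2612 0.0902] yaw -10.6 tilt [0.0003 0.0003]
```

View pics/s2c.png

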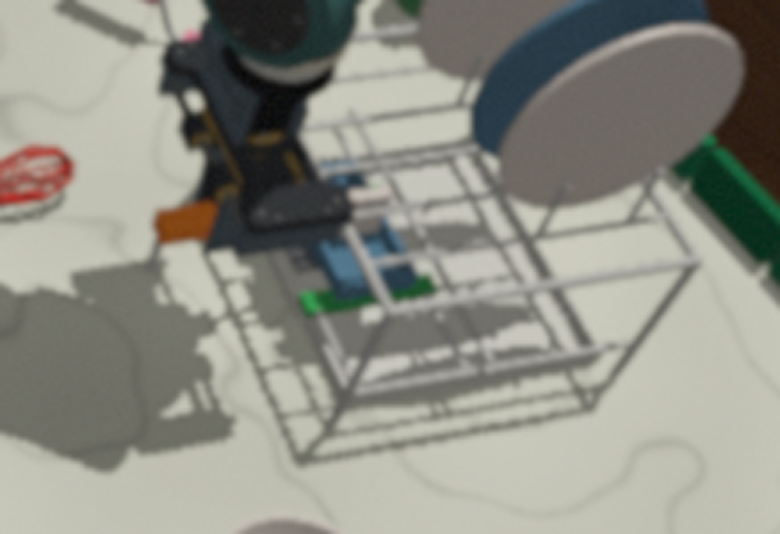

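The picture shows the dish under the deck at (365,255), over the near green rail at (370,295). Its centre measures about (+2, -3) mm in the rack frame. I lower it.

```bash

python3 -m creep '[[[0,0,3],[0,0,0],10],[[0,0,6],[0,0,0],10],[[0,0,9],[0,0,0],10],[[0,0,11],[0,0,0],10],[[0,0,13],[0,0,0],10],[[0,0,15],[0,0,0],10],[[0,0,18],[0,0,0],10],[[0,0,20],[0,0,0],10]]' | sed -n '1,4p'
python3 -m creep '[[[0,0,2],[0,0,0],10],[[0,0,4],[0,0,0],10],[[0,0,6],[0,0,0],10],[[0,0,6],[0,0,0],10],[[0,0,6],[0,0,0],10],[[0,0,6],[0,0,0],10],[[0,0,6],[0,0,0],10],[[0,0,6],[0,0,0],10]]' | sed -n '1,4p'
python3 - <<'E'
from h import *
c=cam("scene")
a=np.radians(79.4);X=np.array([np.cos(a),np.sin(a)]);Y=np.array([-X[1],X[0]])
vv,uu=np.mgrid[130:260,370:530];w=pts(c,np.c_[uu.ravel(),vv.ravel()]);r=w[:,:2]-[.521,.366];rx,ry=r@X,r@Y
hsv=cv2.cvtColor(c["frame"],cv2.COLOR_RGB2HSV)[vv.ravel(),uu.ravel()]
k=(hsv[:,0]>95)&(hsv[:,0]<120)&(hsv[:,1]>60)&(w[:,2]>.045)&(w[:,2]<.095)&(rx<.08)&(rx>-.1)
print("dish",k.sum(),"rx",np.percentile(rx[k],[1,99]).round(4),"ry",np.percentile(ry[k],[1,99]).round(4),"z",np.percentile(w[k,2],[5,95]).round(3))
E
```

```text
clock: 13.12
eef_pos: [0.5021, 0.26, 0.0699]
tool_rot: [0.0, 0.769, 0.639, 0.0]
wrist_force: [0.2, -0.5, -0.9]
clock: 13.78
eef_pos: [0.502, 0.26, 0.0643]
tool_rot: [0.0, 0.769, 0.639, 0.0]
wrist_force: [0.9, 0.0, -2.0]
dish 294 rx [-0.0306  0.0312] ry [-0.0598  0.0569] z [0.054 0.069]
```

```bash

python3 -m creep '[[[-3,0,0],[0,0,0],10],[[-8,0,0],[0,0,0],10],[[-14,0,0],[0,0,0],10],[[-21,0,0],[0,0,0],10],[[-28,0,0],[0,0,0],10],[[-35,0,0],[0,0,0],10],[[-42,0,0],[0,0,0],10],[[-50,0,0],[0,0,0],10]]' | sed -n '1,4p'
python3 -m creep '[[[-12,0,0],[0,0,0],10],[[-24,0,0],[0,0,0],10],[[-36,0,0],[0,0,0],10],[[-48,0,0],[0,0,0],10],[[-60,0,0],[0,0,0],10],[[-72,0,0],[0,0,0],10],[[-82,0,0],[0,0,0],10],[[-86,0,0],[0,0,0],10]]' | sed -n '1,4p'
python3 go.py 0.4785 0.13 0.031 -10.6
```

```text
clock: 14.5
eef_pos: [0.4926, 0.21, 0.0642]
tool_rot: [0.0, 0.769, 0.639, 0.0]
wrist_force: [-0.7, -0.1, -1.7]
clock: 15.17
eef_pos: [0.4766, 0.1248, 0.0641]
tool_rot: [-0.0, 0.77, 0.638, -0.0]
wrist_force: [-0.1, 1.1, -1.1]
shift [ 5.4  1.  33.1] turn [-0.  0. -0.] at [0.4766 0.1248 0.0641] yaw -10.6 tilt [-0.0002 -0.0003]
```

```bash

python3 -m creep '[[[0,0,5],[0,0,0],10],[[0,0,11],[0,0,0],10],[[0,0,17],[0,0,0],10],[[0,0,23],[0,0,0],10],[[0,0,28],[0,0,0],10],[[0,0,31],[0,0,0],10],[[0,0,32.5],[0,0,0],10],[[0,0,32.5],[0,0,0],10]]' | sed -n '1,4p'
python3 -m creep '[[[0,0,0.5],[0,0,0],10],[[0,0,0.5],[0,0,0],10],[[0,0,0.5],[0,0,0],24],[[0,0,0.5],[0,0,0],30],[[0,0,0.5],[0,0,0],45],[[0,0,0.5],[0,0,0],60],[[0,0,0.5],[0,0,0],60],[[0,0,0.5],[0,0,0],60]]'
python3 -m creep '[[[0,0,-10],[0,0,0],60],[[0,0,-30],[0,0,0],60],[[0,0,-55],[0,0,0],60],[[0,0,-85],[0,0,0],60],[[-10,0,-110],[0,0,0],60],[[-20,0,-125],[0,0,0],60],[[-20,0,-130],[0,0,0],60],[[-20,0,-130],[0,0,0],60]]' | sed -n '1,4p'
python3 - <<'E'
from h import *
c=cam("wrist");s=cam("scene")
cv2.imwrite("pics/fin.png",np.hstack([cv2.resize(c["frame"],(400,300)),cv2.resize(s["frame"][120:270,340:540],(400,300))])[:,:,::-1])
a=np.radians(79.4);X=np.array([np.cos(a),np.sin(a)]);Y=np.array([-X[1],X[0]])
c=s;vv,uu=np.mgrid[130:260,370:530];w=pts(c,np.c_[uu.ravel(),vv.ravel()]);r=w[:,:2]-[.521,.366];rx,ry=r@X,r@Y
hsv=cv2.cvtColor(c["frame"],cv2.COLOR_RGB2HSV)[vv.ravel(),uu.ravel()]
k=(hsv[:,0]>95)&(hsv[:,0]<120)&(hsv[:,1]>60)&(w[:,2]>.045)&(w[:,2]<.095)&(rx<.08)&(rx>-.1)
print("dish",k.sum(),"rx",np.percentile(rx[k],[1,99]).round(4),"ry",np.percentile(ry[k],[1,99]).round(4),"z",np.percentile(w[k,2],[5,95]).round(3))
E
```

```text
clock: 15.83
eef_pos: [0.4768, 0.1263, 0.0314]
tool_rot: [-0.0, 0.769, 0.639, -0.0]
wrist_force: [-0.1, 0.1, -1.1]
clock: 16.5
eef_pos: [0.477, 0.1263, 0.0311]
tool_rot: [-0.0, 0.769, 0.639, 0.0]
wrist_force: [0.1, 0.4, -0.0]
grip_width: 0.594
finger_force: 0.0
clock: 17.17
eef_pos: [0.474, 0.1066, 0.1627]
tool_rot: [0.001, 0.77, 0.638, 0.001]
wrist_force: [0.4, -0.4, 0.6]
dish 435 rx [-0.0309  0.0315] ry [-0.0602  0.0583] z [0.054 0.07 ]
```

View pics/fin.png

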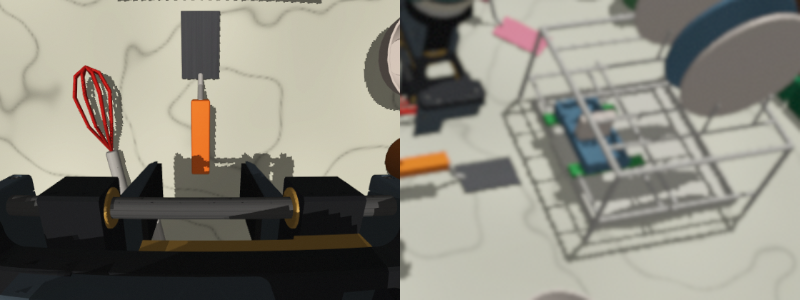

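The dish (600,130) rests across both green rails, with its centre at about (0, -1) mm. The turner (200,130 on the left) stands on the counter with its tip at rack x ≈ -99 mm.

```bash
python3 -c "
from bench import manip
print(manip.job_done())"
```

```text
the job is handed in; nothing more can be done
None
```

The job is handed in, and the judge returned no verdict. By my last camera measurement the dish rests on both green rails within 2 mm of the seat, and the turner stands on the counter with its tip about 99 mm behind the rack origin (the limit is 50 mm). I saw no sign of any other item being moved, but I did not re-measure them at the end.

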